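# Level the scale stand with its foot and press the level down

## Robot

A 7-joint arm with a two-finger parallel gripper is mounted at the origin on the work surface. World frame = base frame: x ahead of the robot, y to its left, z up, the work surface at z = 0. Lengths are in m, angles in rad, forces in N, time in s.
With the tool pointing down it reaches from about 0.35 to 0.9 m from the base axis. Payload 8.1 kg.
Tool frame: the origin (TCP) lies midway between the tips of the shut fingers; the grasp point (between the pads) lies 19 mm behind it; x points along the fingers, z is the direction in which the jaws open and shut, and the axes are right-handed (so a half turn about x gives the same grasp; the last joint's range is limited). The gripper opens to 92 mm and grips with 3 to 60 N. Pads are 19 mm wide; open, the fingers measure 130 mm over their backs; the gripper's body (75 mm by 190 mm) begins 47 mm behind the grasp point.
Start: joints at [-1.235, 0.434, 0.025, 1.573, -0.012, 1.134, -0.075], TCP at [0.266, 0.566, 0.227] pointing down, gripper open.
Joint ranges: [-2.62, 2.62], [-0.44, 2.09], [-1.27, 1.32], [0.08, 2.57], [-1.32, 4.46], [0.12, 2], [-2.74, 2.74]. Speed limits (rad/s): [2.22, 2.22, 3.01, 3.01, 3.14, 3.14, 3.14].

## Interface

Orientations are given as a rotation vector (axis times angle).
In Python, from cell import arm, optics, finder gives the robot as it stands.
- The arm moves only by the tool send_rows, never from a script. Its argument "rows" is a list that holds one entry, the list of rows, each a list of 7 numbers: the shift along the tool's x, y, z in mm, then the turn, a rotation vector about the tool's x, y, z in degrees, then the opening in per cent of the stroke, from 0 (shut) to 100 (fully open). A call has exactly 8 rows; each row is the pose to reach, as a shift and turn from the pose commanded when the call began, along the tool's axes at that moment; what a row does not reach only later rows make up. A row lasts 1/10 s, in which the tool goes at most 50 mm and 8.59 degrees, less where a joint would pass 70% of its speed; a pose out of reach is approached as far as the arm can. A call with a gripper value outside its range is refused whole. The fingers move at their own pace and stop on an object; "grip_force" is the grip in N (left out, the last holds). Time passes only in rows, so rows that repeat a pose let the fingers close, or fill a call up. It gives the time, the measured TCP pose, the force and the opening at its end, in the units of the state.
- arm.observe(): the state, without advancing time (a new reading comes with each control period).
- optics.get_image(name): name is "side" or "top"; returns (picture, depth): 400x640x3 uint8, red, green, blue; 400x640 float32, m along the optical axis (not along the pixel's ray), 0 where there is no reading.
- optics.get_calibration(name): a dict with "camera_matrix" (3x3 intrinsics, pixels), "position" and "orientation" of the camera in the world. Camera axes: x right, y up, looking along -z (the intrinsics and any distortion apply to the point x, -y, -z); pixel columns grow to the right and rows downward; lengths in m; the calibration is good to about 2 mm. A picture is of the moment at which its call begins. get_calibration takes no time and is no camera call.
- arm.sign_off(): hands the job in, once; it reports no verdict.
Trained networks look in the newest picture that a camera, given by its name, has taken for a name from the list of things; names that differ only in an ending like _2 or _b are one class to them, and where a whole thing is asked for, a point or a joint stands for the part that bears it (a point fixed in the world has none). Each returns a list of dicts, best first, with "confidence" (0 to 1); they miss things now and then, are a little off and sometimes report something else, mostly with a low value. They report only what shows in the picture. A call takes as long as a camera call. They do not tell look-alikes from the thing itself.
- finder.search_frame(camera, thing): "bbox" ([left, top, width, height] in pixels, round what is visible of it).
- finder.regions_of(camera, thing): "region" (400x640 bool, what is visible of it) and "bbox" ([left, top, width, height] in pixels, round what is visible of it).
- finder.place_of(camera, thing): "xy" ([column, row] in pixels: a listed point, or the origin of a listed thing).
The state is a dict: "clock": time; "joints": joint angles; "dq": joint speeds; "joint_efforts": joint torques, N m; "position": TCP position; "ee_rot": TCP orientation; "force": force on the tool from outside, world axes, zero at the start; "ft_torque": the same for the moment, N m; "width": opening from 0.0 (shut) to 1.0 (fully open).
Only numpy, scipy, OpenCV 4.12 (cv2) and the standard library are available. Lean on these libraries where they do the work, as an engineer would, in place of code of your own. Each camera call takes 0.05 s, during which the arm holds its last target.

## Task

The little bench stand for the counting scale has sunk at its levelling foot: lift the carton off its shelf and set it down upright on a free spot of the bench, then stand the spirit level lengthways on the shelf, about in the middle, and let go of it so that it shows the slope. Turn the black hand knob of the levelling foot until the bubble sits between its two black lines. Then press the level firmly down onto the shelf, with about 10 N and never hard, and finish while still pressing it with the bubble still centred; nothing gets dropped, and the blue bin, the tape roll and the yellow tray stay where they are.

Things in the scene. Friction and masses are not known exactly. Their poses are not given: they have to be found in the camera images.
- shelf_mid (a point): centre of the shelf's upper face, 120 mm above the bench: brown board in a black rim, 174 mm (its x) by 284 mm (its y, lengthways), z up. It stands on two plain feet 125 mm from here at its +y end and on one levelling foot at its -y end, 185 mm from here on the middle line. It tilts (under 10 mrad) about the plain feet; across x it is level. The stand is fixed to the bench
- knob_grip (a point): middle of the levelling foot's round black hand knob, on its vertical axis: 45 mm across, 30 mm tall, this point 163 mm above the bench, always. Turned clockwise seen from above it raises the shelf's -y end 4 mm a turn and moves the bubble 3.7 mm per rad towards the knob. At the start this end is too low: 1.5 to 2.7 rad clockwise are needed. Takes about 0.1 N m, stays where left
- level_mid (a point): centre of the spirit level, half-way up: straight bar 200 mm (x) by 24 mm (y) by 45 mm tall (z), 0.3 kg, silver and blue with black ends, at first standing on the bench. The green vial with the white bubble shows in the middle of its top; a round plumb vial near the +x end. It can be pressed anywhere on top, best evenly about its middle, and may stand either way round
- bubble (a joint): place of the bubble along the spirit level's x axis in m, 0 in the middle, positive towards the level's +x end. It runs to the higher end, 1.8 mm per mrad of slope, at most 18 mm, and settles in about 1.5 s. The bubble is 16 mm long, the two black lines are 21 mm apart: it is between them within 2.5 mm of 0
- carton_mid (a point): centre of the brown carton on the middle of the shelf: 120 mm (x) by 60 mm (y) by 70 mm tall, about 0.35 kg; its 60 mm side lies roughly along the shelf's length
- bin: open blue stock bin with screws, 150 (x) by 104 by 60 mm tall, on the bench; origin at the centre of its underside. A bystander; it and the spirit level lie beyond either end of the shelf, which is which varies
- tape: roll of brown packing tape lying flat, 90 mm across, 50 mm tall, on the bench near the robot on the right; origin at the centre of its underside. A bystander
- tray: open yellow tray with small boxes, 90 (x) by 130 by 55 mm tall, on the bench behind the shelf; origin at the centre of its underside. A bystander
- shelf: the tilting shelf with its two legs; origin on the bench midway between the two plain feet
- knob: the levelling foot's spindle with its hand knob; origin on the bench under the knob
- level: the spirit level; origin at the centre of its underside, 22.5 mm below point level_mid
- carton: the carton; origin at the centre of its underside, 35 mm below point carton_mid
Not all that is in view belongs to the job. What is shaped like the level but brown, orange or pink is not meant.

How it is judged:
By the outcome, as a careful person would: the job done as asked, in the order asked, and still so for the second after the job is handed in, while the arm keeps its last pose, push and grip.
It also fails if it takes over 72 s, if anything falls off the work surface, if the arm or the gripper's body presses on something with over 40 N, if the wrist force passes 120 N, or if a joint passes its speed limit or range.

## Working session

There is one attempt and no reset: what is moved stays moved. The work goes in short steps, Python scripts to look and compute and a tool call to move; the robot and the scene stay as the last step left them, time stands still between calls to the robot, and variables do not carry over. Pictures are saved under pics/ and viewed, and the job is handed in when it is done.

Besides the shell and the picture viewer there is one more tool, called after "Emit:" by a JSON object that holds its "op" and its "data". send_rows: Moves the arm, as the interface text tells. Its arguments: {"type":"object","properties":{"rows":{"type":"array"},"grip_force":{"type":"number"}},"required":["rows"]}

```bash
ls; mkdir -p pics; cat > h.py <<'E'
import numpy as np, cv2
from scipy.spatial.transform import Rotation as R
from cell import arm, optics, finder
def cal(n):
    c=optics.get_calibration(n); o=np.array(c["orientation"],float)
    Rm=R.from_rotvec(o).as_matrix() if o.size==3 else (o if o.shape==(3,3) else None)
    return np.array(c["camera_matrix"]),np.array(c["position"]),Rm,c
def ray(n,u,v):
    K,p,Rm,c=cal(n)
    d=np.array([(u-K[0,2])/K[0,0],-(v-K[1,2])/K[1,1],-1.0]); return p,Rm@d
def at_z(n,u,v,z):
    p,d=ray(n,u,v); return p+d*(z-p[2])/d[2]
def at_depth(n,u,v,dep):
    p,d=ray(n,u,v); return p+d*dep
def snap(n,f,crop=None,scale=1):
    im,d=optics.get_image(n); x=im[...,::-1]
    cv2.imwrite('pics/'+f,np.ascontiguousarray(x)); return im,d
E
python3 - <<'E'
from h import *
print(arm.observe())
for n in("side","top"):
    print(optics.get_calibration(n)); im,d=snap(n,n+'0.png'); np.save('pics/'+n+'0d.npy',d)
    for t in ["shelf_mid","knob_grip","level_mid","carton_mid","bin","tape","tray"]:
        r=finder.place_of(n,t)
        print(n,t,[(np.round(x["xy"],1),round(x["confidence"],2)) for x in r[:4]])
E
```

```text
pics
{'clock': 0.0, 'joints': array([-1.23458471,  0.43521906,  0.02498795,  1.57409362, -0.01160003,
        1.13399777, -0.07514413]), 'dq': array([-0.00015993,  0.00016023, -0.00060447,  0.00135172,  0.00240227,
       -0.00042208, -0.00071442]), 'joint_efforts': array([-1.73018457e-04, -6.67854738e+01,  9.85154249e-01, -3.14463186e+01,
       -6.04705280e-02,  4.28358524e-02,  1.72193131e-04]), 'position': array([0.26538302, 0.56529588, 0.22594893]), 'ee_rot': array([-0.88104619,  1.38672327,  0.87946145]), 'force': array([-0.69608319, -0.06980509, -0.27675457]), 'ft_torque': array([-0.00951439, -0.02702043, -0.01384281]), 'width': 0.9978397200287122}
{'camera_matrix': array([[384.26580747,   0.        , 318.41187885],
       [  0.        , 384.26580747, 195.06413369],
       [  0.        ,   0.        ,   1.        ]]), 'position': array([ 0.27136531, -0.89424993,  0.7804086 ]), 'orientation': array([ 0.8750273 , -0.14147867, -0.2596974 ])}
side shelf_mid [(array([316. , 160.4]), 0.67), (array([375.1, 280. ]), 0.37)]
side knob_grip [(array([335.1, 188.5]), 0.78)]
side level_mid 
[... 292 characters left out ...]
[401.78267764,   0.        , 315.77374048],
       [  0.        , 401.78267764, 203.13876957],
       [  0.        ,   0.        ,   1.        ]]), 'position': array([ 0.35504104, -0.11031388,  1.16437741]), 'orientation': array([ 0.14660241, -0.10085559, -1.57814215])}
top shelf_mid [(array([272.3, 198.1]), 0.85), (array([277.8, 193.7]), 0.48)]
top knob_grip [(array([348.4, 195.1]), 0.6)]
top level_mid [(array([417.8, 185. ]), 0.95), (array([375.1, 120.2]), 0.91), (array([489.2, 239. ]), 0.86), (array([392.3, 304.4]), 0.64)]
top carton_mid [(array([276.3, 190.6]), 0.58)]
top bin [(array([169.6, 189.5]), 0.75)]
top tape [(array([374.1, 234.1]), 0.92)]
top tray [(array([265. , 133.5]), 0.66)]
```

View pics/top0.png

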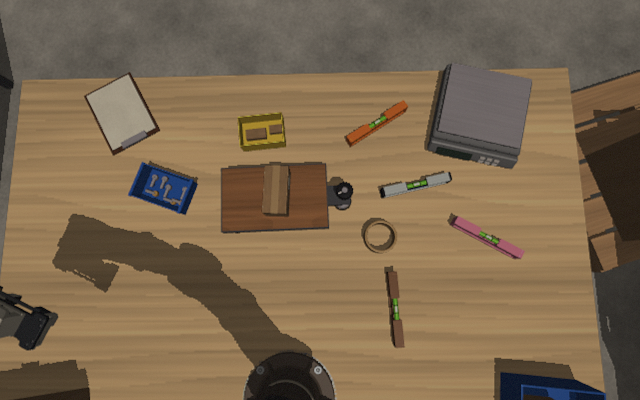

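View pics/side0.png

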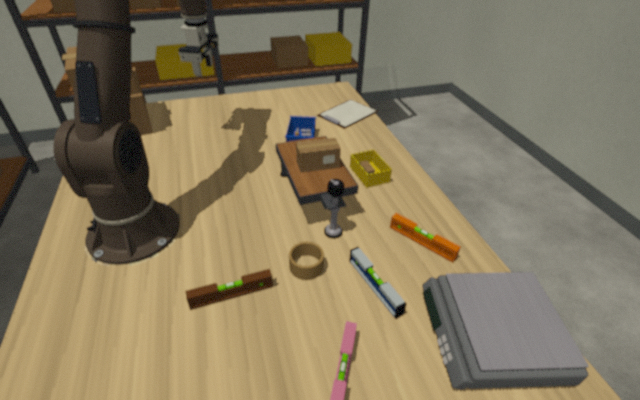

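The top view shows the carton on the shelf at (276,190), the knob at (343,190), the silver level at (416,185), the bin at (163,187) and the tray at (262,132). The brown, orange and pink bars are look-alikes. Next I'll measure their poses with depth.

```bash
cat >> h.py <<'E'
def cloud(n,d):
    K,p,Rm,c=cal(n); v,u=np.mgrid[0:400,0:640]
    P=np.stack([(u-K[0,2])/K[0,0]*d,-(v-K[1,2])/K[1,1]*d,-d],-1)
    W=P@Rm.T+p; W[d<=0]=np.nan; return W
def rect(W,mask,lo,hi):
    m=mask&(W[...,2]>lo)&(W[...,2]<hi); q=W[m][:,:2].astype(np.float32)*1000
    r=cv2.minAreaRect(q); return np.round(r[0],1),np.round(r[1],1),round(r[2],1),len(q),np.round(np.median(W[m][:,2])*1000,1)
def box(l,t,r,b):
    m=np.zeros((400,640),bool); m[t:b,l:r]=1; return m
E
python3 - <<'E'
from h import *
d=np.load('pics/top0d.npy'); W=cloud('top',d)
print('bench',np.nanmedian(W[250:350,420:560,2]))
for nm,b,lo,hi in [("carton",(255,155,300,220),.17,.21),("shelf",(210,155,335,240),.1,.14),("knob",(325,170,360,215),.165,.2),("level",(370,165,460,205),.03,.06),("bin",(120,150,205,220),.04,.08),("tray",(230,105,290,155),.04,.08),("tape",(355,212,402,258),.03,.07),("orange",(340,95,415,150),.03,.06),("scale",(420,60,540,170),.03,.2)]:
    print(nm,rect(W,box(*b),lo,hi))
for b in ["top","side"]:
  pass
print('level plc top',at_z('top',417.8,185,.0225),'side',at_z('side',374.5,280.1,.0225))
print('knob',at_z('top',348.4,195.1,.163),at_z('side',335.1,188.5,.163))
print('shelf',at_z('top',272.3,198.1,.12),at_z('side',316,160.4,.12))
print('carton',at_z('top',276.3,190.6,.155),at_z('side',315.3,154.5,.155))
im=cv2.imread('pics/top0.png'); cv2.imwrite('pics/top0z.png',cv2.resize(im[150:260,210:460],None,fx=3.2,fy=3.2,interpolation=2))
E
```

```text
bench -0.0008884390884773552
carton (array([546.7,  19.2]), array([ 60.4, 120.7]), 87.5, 1200, np.float64(188.4))
shelf (array([538.9,  21.3]), array([174.9, 303.1]), 1.9, 5790, np.float64(118.8))
knob (array([ 543.8, -153.2]), array([40.3, 42.8]), 89.1, 236, np.float64(177.2))
level (array([ 584.6, -362.3]), array([ 24.7, 200.5]), 12.5, 571, np.float64(43.4))
bin (array([581.8, 363.1]), array([162.7, 103.1]), 70.0, 483, np.float64(58.1))
tray (array([750.6,  80.7]), array([ 92.2, 130.6]), 4.9, 326, np.float64(51.4))
tape (array([ 436.9, -255.4]), array([88.7, 86.2]), 88.9, 293, np.float64(48.6))
orange (array([ 771.4, -257.4]), array([ 25.3, 200.3]), 32.4, 547, np.float64(43.5))
scale (array([ 781.8, -552.7]), array([250.1, 258.5]), 75.8, 8006, np.float64(72.3))
level plc top [ 0.58532542 -0.37194366  0.0225    ] side [ 0.58389842 -0.36370236  0.0225    ]
knob [ 0.53356111 -0.16445003  0.163     ] [ 0.54253851 -0.16086413  0.163     ]
shelf [0.53598186 0.03440491 0.12      ] [0.54852887 0.03634595 0.12      ]
carton [0.54929674 0.01941975 0.155     ] [0.54037837 0.01711118 0.155     ]
```

View pics/top0z.png

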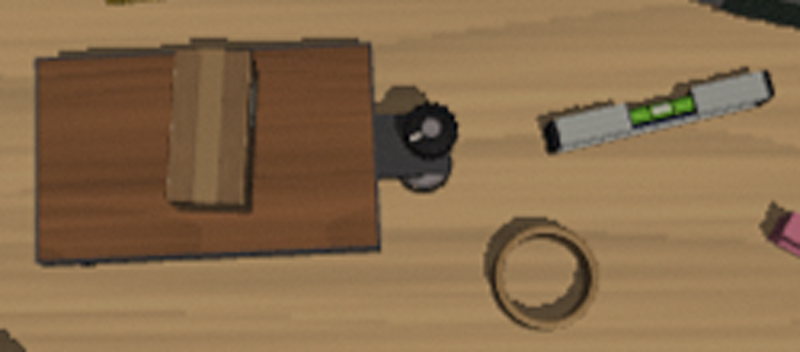

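```bash
cat >> h.py <<'E'
def go(pos,jaw_deg,pose=None):
    """target TCP pos (m), tool down, jaws (tool z) along world yaw jaw_deg (mod 180, nearest)."""
    s=arm.observe(); p=np.array(s['position']); Rt=R.from_rotvec(s['ee_rot']).as_matrix()
    best=None
    for a in (jaw_deg,jaw_deg+180):
        a=np.radians(a); z=np.array([np.cos(a),np.sin(a),0]); x=np.array([0,0,-1.]); y=np.cross(z,x)
        T=np.stack([x,y,z],1); rv=np.degrees(R.from_matrix(Rt.T@T).as_rotvec())
        if best is None or np.linalg.norm(rv)<np.linalg.norm(best): best=rv
    sh=Rt.T@(np.array(pos)-p)*1000
    print('shift',np.round(sh,1),'rot',np.round(best,1),'| other way: +-180 about x')
    return sh,best
def st():
    s=arm.observe(); Rt=R.from_rotvec(s['ee_rot']).as_matrix()
    print('t',round(s['clock'],2),'p',np.round(s['position']*1000,1),'x',np.round(Rt[:,0],3),'jaw',round(np.degrees(np.arctan2(Rt[1,2],Rt[0,2])),1),'q',np.round(s['joints'],2),'F',np.round(s['force'],1),'M',np.round(s['ft_torque'],2),'w',round(s['width'],3))
E
python3 - <<'E'
from h import *
st(); go([.547,.019,.25],87.5)
s=arm.observe();print(np.round(R.from_rotvec(s['ee_rot']).as_matrix(),3))
E
```

```text
t 0.8 p [265.6 565.8 226.8] x [ 0.  0. -1.] jaw 64.9 q [-1.23  0.43  0.02  1.57 -0.01  1.13 -0.08] F [ 0.  -0.3 -0.9] M [-0.04 -0.03  0.  ] w 0.997
shift [ -23.3 -487.1 -375.4] rot [-22.6   0.    0. ] | other way: +-180 about x
[[ 0.    -0.905  0.425]
 [ 0.     0.425  0.905]
 [-1.    -0.     0.   ]]
```

Emit:
{"op": "send_rows", "data": {"rows": [[[-23, -487, -375, -22.6, 0, 0, 100], [-23, -487, -375, -22.6, 0, 0, 100], [-23, -487, -375, -22.6, 0, 0, 100], [-23, -487, -375, -22.6, 0, 0, 100], [-23, -487, -375, -22.6, 0, 0, 100], [-23, -487, -375, -22.6, 0, 0, 100], [-23, -487, -375, -22.6, 0, 0, 100], [-23, -487, -375, -22.6, 0, 0, 100]]], "grip_force": 20}}

```text
clock: 1.6
position: [0.4493, 0.2086, 0.2421]
ee_rot: [-1.176, 1.229, 1.176]
force: [1.2, 0.3, 1.3]
width: 1.0
```

```bash
python3 - <<'E'
from h import *
st(); go([.547,.019,.25],87.5)
E
```

```text
t 1.6 p [449.3 208.6 242.1] x [ 0.001  0.001 -1.   ] jaw 87.5 q [-0.62  0.21  0.09  1.87 -0.02  1.07  1.01] F [1.2 0.3 1.3] M [ 0.08 -0.01  0.01] w 1.0
shift [  -7.9 -106.  -185.1] rot [-0.  0.  0.] | other way: +-180 about x
```

Emit:
{"op": "send_rows", "data": {"rows": [[[-8, -94, -164, 0, 0, 0, 100], [-8, -94, -164, 0, 0, 0, 100], [-8, -94, -164, 0, 0, 0, 100], [-8, -94, -164, 0, 0, 0, 100], [-8, -94, -164, 0, 0, 0, 100], [-8, -94, -164, 0, 0, 0, 100], [-8, -94, -164, 0, 0, 0, 100], [-8, -94, -164, 0, 0, 0, 100]]]}}

```text
clock: 2.4
position: [0.5348, 0.0441, 0.2497]
ee_rot: [-1.178, 1.228, 1.179]
force: [0.0, 0.7, 0.0]
width: 0.999
```

```bash
python3 - <<'E'
from h import *
st(); go([.547,.019,.14],87.5)
E
```

```text
t 2.4 p [534.8  44.1 249.7] x [-0.     0.001 -1.   ] jaw 87.6 q [-0.34  0.27  0.21  1.77 -0.06  1.11  1.41] F [0.  0.7 0. ] M [0.08 0.04 0.04] w 0.999
shift [109.6 -13.3 -24.6] rot [ 0.1  0.  -0. ] | other way: +-180 about x
```

Emit:
{"op": "send_rows", "data": {"rows": [[[0, -13, -25, 0, 0, 0, 100], [40, -13, -25, 0, 0, 0, 100], [75, -13, -25, 0, 0, 0, 100], [103, -13, -25, 0, 0, 0, 100], [103, -13, -25, 0, 0, 0, 100], [103, -13, -25, 0, 0, 0, 30], [103, -13, -25, 0, 0, 0, 30], [103, -13, -25, 0, 0, 0, 30]]]}}

```text
clock: 3.2
position: [0.5482, 0.0172, 0.1484]
ee_rot: [-1.178, 1.227, 1.175]
force: [-0.4, 0.1, 0.2]
width: 0.785
```

Emit:
{"op": "send_rows", "data": {"rows": [[[0, 0, 0, 0, 0, 0, 30], [0, 0, 0, 0, 0, 0, 30], [0, 0, 0, 0, 0, 0, 30], [0, 0, 0, 0, 0, 0, 30], [0, 0, 0, 0, 0, 0, 30], [-15, 0, 0, 0, 0, 0, 30], [-50, 0, 0, 0, 0, 0, 30], [-80, 0, 0, 0, 0, 0, 30]]]}}

```text
clock: 4.0
position: [0.5463, 0.0166, 0.2272]
ee_rot: [-1.176, 1.232, 1.177]
force: [1.9, 1.4, -4.8]
width: 0.654
```

```bash
python3 - <<'E'
from h import *
st(); go([.40,.29,.24],87.5)
snap('side','s1.png');snap('top','t1.png')
E
```

```text
t 4.0 p [546.3  16.6 227.2] x [-0.002 -0.    -1.   ] jaw 87.4 q [-0.3   0.31  0.22  1.78 -0.08  1.07  1.48] F [ 1.9  1.4 -4.8] M [ 0.04 -0.07 -0.02] w 0.654
shift [-12.6 158.4 266.6] rot [-0.1 -0.  -0.1] | other way: +-180 about x
```

View pics/s1.png

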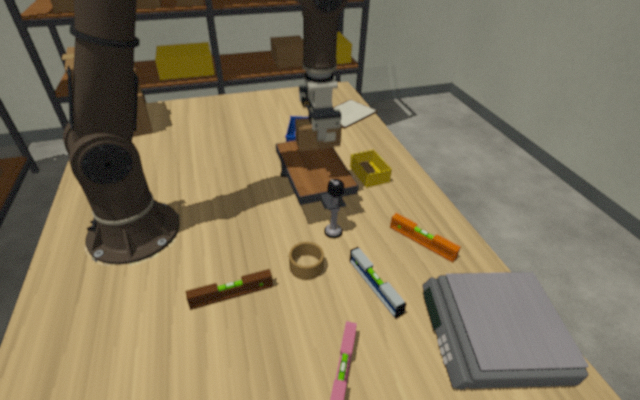

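The carton is gripped at 60 mm and lifted clear. Next I'll carry it to the free area at about (0.40, 0.29).

Emit:
{"op": "send_rows", "data": {"rows": [[[-13, 15, 25, 0, 0, 0, 30], [-13, 35, 60, 0, 0, 0, 30], [-13, 57, 97, 0, 0, 0, 30], [-13, 79, 134, 0, 0, 0, 30], [-13, 101, 171, 0, 0, 0, 30], [-13, 123, 208, 0, 0, 0, 30], [-13, 143, 242, 0, 0, 0, 30], [-13, 158, 267, 0, 0, 0, 30]]]}}

```text
clock: 4.9
position: [0.3987, 0.2925, 0.2383]
ee_rot: [-1.178, 1.231, 1.179]
force: [0.7, -0.6, -4.1]
width: 0.655
```

```bash
python3 - <<'E'
from h import *
st(); go([.40,.29,.028],87.5)
E
```

```text
t 4.9 p [398.7 292.5 238.3] x [-0.002 -0.001 -1.   ] jaw 87.6 q [-0.77  0.21  0.04  1.87 -0.01  1.06  0.8 ] F [ 0.7 -0.6 -4.1] M [-0.03 -0.03 -0.  ] w 0.655
shift [210.3  -1.9  -2.3] rot [ 0.1 -0.  -0.1] | other way: +-180 about x
```

Emit:
{"op": "send_rows", "data": {"rows": [[[20, 0, 0, 0, 0, 0, 30], [60, 0, 0, 0, 0, 0, 30], [100, 0, 0, 0, 0, 0, 30], [140, 0, 0, 0, 0, 0, 30], [175, 0, 0, 0, 0, 0, 30], [195, 0, 0, 0, 0, 0, 30], [203, 0, 0, 0, 0, 0, 30], [205, 0, 0, 0, 0, 0, 30]]]}}

```text
clock: 5.7
position: [0.4003, 0.2899, 0.0335]
ee_rot: [-1.177, 1.233, 1.177]
force: [-0.6, -0.5, -3.9]
width: 0.655
```

```bash
python3 - <<'E'
from h import *
st()
E
```

```text
t 5.7 p [400.3 289.9  33.5] x [-0.002 -0.002 -1.   ] jaw 87.5 q [-0.75  0.49  0.02  2.09 -0.02  0.57  0.81] F [-0.6 -0.5 -3.9] M [ 0.06 -0.01 -0.  ] w 0.655
```

Emit:
{"op": "send_rows", "data": {"rows": [[[1, 0, 0, 0, 0, 0, 30], [2, 0, 0, 0, 0, 0, 30], [3, 0, 0, 0, 0, 0, 30], [4, 0, 0, 0, 0, 0, 30], [5, 0, 0, 0, 0, 0, 30], [5, 0, 0, 0, 0, 0, 30], [5, 0, 0, 0, 0, 0, 30], [5, 0, 0, 0, 0, 0, 30]]]}}

```text
clock: 6.5
position: [0.4012, 0.2907, 0.0297]
ee_rot: [-1.176, 1.23, 1.176]
force: [-0.7, -0.4, -5.0]
width: 0.648
```

```bash
python3 - <<'E'
from h import *
st()
E
```

```text
t 6.5 p [401.2 290.7  29.7] x [ 0.  0. -1.] jaw 87.5 q [-0.75  0.5   0.02  2.09 -0.02  0.56  0.81] F [-0.7 -0.4 -5. ] M [ 0.01 -0.05 -0.03] w 0.648
```

Emit:
{"op": "send_rows", "data": {"rows": [[[0.5, 0, 0, 0, 0, 0, 30], [1, 0, 0, 0, 0, 0, 30], [1.5, 0, 0, 0, 0, 0, 30], [2, 0, 0, 0, 0, 0, 30], [2, 0, 0, 0, 0, 0, 30], [2, 0, 0, 0, 0, 0, 30], [2, 0, 0, 0, 0, 0, 30], [2, 0, 0, 0, 0, 0, 30]]]}}

```text
clock: 7.3
position: [0.4011, 0.2908, 0.0287]
ee_rot: [-1.176, 1.229, 1.177]
force: [-3.7, -2.5, 14.0]
width: 0.652
```

```bash
python3 - <<'E'
from h import *
st();snap('side','s2.png')
E
```

```text
t 7.3 p [401.1 290.8  28.7] x [ 0.  0. -1.] jaw 87.5 q [-0.75  0.5   0.02  2.09 -0.02  0.56  0.81] F [-3.7 -2.5 14. ] M [-0.81  0.84  0.1 ] w 0.652
```

Contact with the bench shows as +14 N. Backing off 1 mm, opening and rising.

Emit:
{"op": "send_rows", "data": {"rows": [[[-1, 0, 0, 0, 0, 0, 30], [-1, 0, 0, 0, 0, 0, 85], [-1, 0, 0, 0, 0, 0, 100], [-1, 0, 0, 0, 0, 0, 100], [-1, 0, 0, 0, 0, 0, 100], [-15, 0, 0, 0, 0, 0, 100], [-50, 0, 0, 0, 0, 0, 100], [-100, 0, 0, 0, 0, 0, 100]]]}}

```text
clock: 8.15
position: [0.3998, 0.2895, 0.127]
ee_rot: [-1.177, 1.235, 1.178]
force: [1.3, 1.7, -0.1]
width: 1.0
```

Emit:
{"op": "send_rows", "data": {"rows": [[[-50, 0, 0, 0, 0, 0, 100], [-100, 0, 0, 0, 0, 0, 100], [-150, 0, -50, 0, 0, 0, 100], [-170, 0, -100, 0, 0, 0, 100], [-170, 0, -100, 0, 0, 0, 100], [-170, 0, -100, 0, 0, 0, 100], [-170, 0, -100, 0, 0, 0, 100], [-170, 0, -100, 0, 0, 0, 100]]]}}

```text
clock: 8.95
position: [0.3963, 0.1916, 0.297]
ee_rot: [-1.177, 1.23, 1.178]
force: [-0.2, -0.1, 0.9]
width: 0.999
```

```bash
python3 - <<'E'
from h import *
st()
im,d=snap('top','t3.png'); np.save('pics/t3d.npy',d); snap('side','s3.png')
W=cloud('top',d)
im=cv2.imread('pics/t3.png'); 
print(rect(W,box(100,225,260,330),.055,.1), rect(W,box(370,165,460,205),.03,.06))
m=box(190,140,400,260)&(W[...,2]>.1)&(W[...,2]<.14)
for x in (.48,.5,.52,.56,.58,.6):
    q=W[m&(abs(W[...,0]-x)<.003)]; print(x,q[:,1].min(),q[:,1].max())
    hi=q
for y in (-.08,0,.08,.15):
    q=W[m&(abs(W[...,1]-y)<.003)]; print(y,q[:,0].min(),q[:,0].max(),np.median(q[:,2]))
E
```

```text
t 8.95 p [396.3 191.6 297. ] x [-0.001 -0.    -1.   ] jaw 87.5 q [-0.67  0.07  0.1   1.89 -0.01  1.19  0.97] F [-0.2 -0.1  0.9] M [ 0.03  0.03 -0.03] w 0.999
(array([426.1, 227.7]), array([104.1, 253.4]), 32.1, 222, np.float64(69.5)) (array([ 584.8, -363.3]), array([ 24.7, 202.1]), 12.5, 565, np.float64(43.5))
0.48 -0.11224536140366166 0.1702455088490315
0.5 -0.10989623241200822 0.17079849786396656
0.52 -0.1709779333706019 0.17164658316235565
0.56 -0.13196770010442194 0.17279740997069332
0.58 -0.10829365692003601 0.17317222839701435
0.6 -0.10849715367263804 0.17309971043864575
-0.08 0.4554450653774294 0.6275040860372635 0.11846661073669629
0 0.45237879952591087 0.6253671198205347 0.11897556796712694
0.08 0.4498122249420316 0.6217783510966018 0.11922374902456578
0.15 0.44748321031689 0.6209641839333668 0.11913149663874423
```

View pics/t3.png

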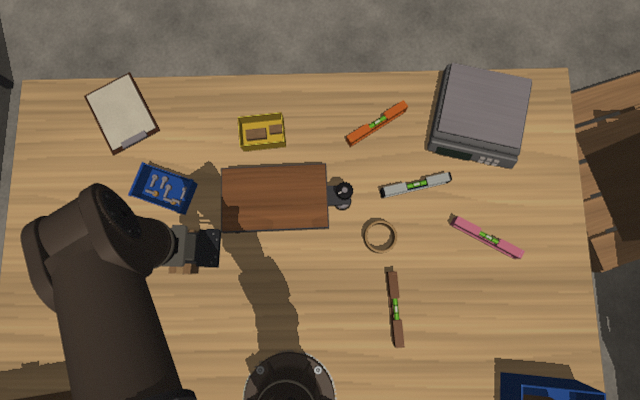

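View pics/s3.png

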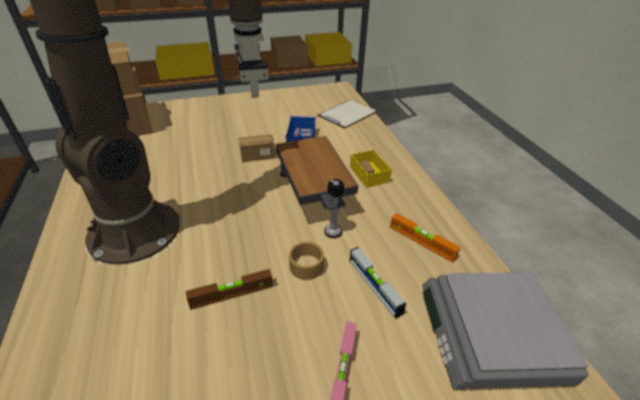

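```bash
python3 - <<'E'
from h import *
d=np.load('pics/t3d.npy'); W=cloud('top',d)
m=box(415,60,540,175)&(W[...,2]>.03)
q=W[m]; 
for k in (q[:,0].argmin(),q[:,1].argmax()): print(np.round(q[k],3))
print('max z',q[:,2].max())
s=q[(q[:,0]<.72)&(q[:,1]>-.46)]; print(np.round(s[np.argsort(s[:,0])[:5]],3), np.round(s[np.argsort(-s[:,1])[:5]],3))
st(); go([.5848,-.3625,.25],12.5)
E
```

```text
[ 0.611 -0.441  0.047]
[ 0.697 -0.404  0.036]
max z 0.08179174574465176
[[ 0.611 -0.441  0.047]
 [ 0.611 -0.444  0.046]
 [ 0.611 -0.433  0.046]
 [ 0.612 -0.456  0.044]
 [ 0.612 -0.459  0.043]] [[ 0.697 -0.404  0.036]
 [ 0.694 -0.404  0.034]
 [ 0.7   -0.404  0.034]
 [ 0.692 -0.404  0.032]
 [ 0.701 -0.405  0.042]]
t 9.05 p [396.3 191.6 296.9] x [-0.001 -0.001 -1.   ] jaw 87.5 q [-0.67  0.07  0.1   1.89 -0.01  1.19  0.97] F [ 0.6  0.  -0.8] M [ 0.03 -0.03 -0.  ] w 0.999
shift [  47.  -212.1 -545.5] rot [75.  -0.1 -0. ] | other way: +-180 about x
```

Emit:
{"op": "send_rows", "data": {"rows": [[[47, -212, -545, 75, 0, 0, 100], [47, -212, -545, 75, 0, 0, 100], [47, -212, -545, 75, 0, 0, 100], [47, -212, -545, 75, 0, 0, 100], [47, -212, -545, 75, 0, 0, 100], [47, -212, -545, 75, 0, 0, 100], [47, -212, -545, 75, 0, 0, 100], [47, -212, -545, 75, 0, 0, 100]]]}}

```text
clock: 9.85
position: [0.5254, -0.188, 0.2648]
ee_rot: [-0.253, 1.557, 0.253]
force: [0.9, -0.4, -0.7]
width: 0.999
```

```bash
python3 - <<'E'
from h import *
st(); go([.5848,-.3625,.20],12.5)
E
```

```text
t 9.85 p [ 525.4 -188.   264.8] x [-0.001 -0.    -1.   ] jaw 18.5 q [-0.17  0.31  0.55  1.72 -0.18  1.16  0.75] F [ 0.9 -0.4 -0.7] M [-0.06 -0.04  0.01] w 0.999
shift [  64.8 -184.3    1.2] rot [ 6. -0. -0.] | other way: +-180 about x
```

Emit:
{"op": "send_rows", "data": {"rows": [[[0, -50, 0, 6, 0, 0, 100], [10, -100, 1, 6, 0, 0, 100], [40, -150, 1, 6, 0, 0, 100], [65, -184, 1, 6, 0, 0, 100], [65, -184, 1, 6, 0, 0, 100], [65, -184, 1, 6, 0, 0, 100], [65, -184, 1, 6, 0, 0, 100], [65, -184, 1, 6, 0, 0, 100]]]}}

```text
clock: 10.65
position: [0.5855, -0.3593, 0.2018]
ee_rot: [-0.176, 1.562, 0.176]
force: [0.3, 0.8, 0.7]
width: 0.998
```

```bash
python3 - <<'E'
from h import *
st(); go([.5848,-.3625,.015],12.5); snap('side','s4.png')
E
```

```text
t 10.65 p [ 585.5 -359.3  201.8] x [ 0.002  0.    -1.   ] jaw 12.8 q [ 0.14  0.6   0.56  1.47 -0.33  1.17  0.97] F [0.3 0.8 0.7] M [-0.04  0.01 -0.  ] w 0.998
shift [186.8  -2.9  -1.7] rot [0.3 0.1 0. ] | other way: +-180 about x
```

View pics/s4.png

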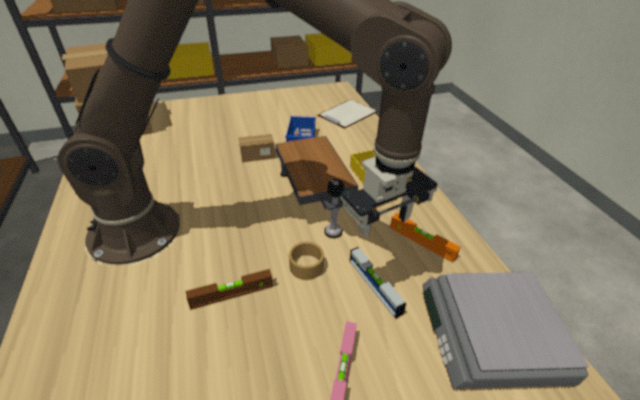

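Emit:
{"op": "send_rows", "data": {"rows": [[[30, -3, -1, 0, 0, 0, 100], [70, -3, -1, 0, 0, 0, 100], [110, -3, -1, 0, 0, 0, 100], [145, -3, -1, 0, 0, 0, 100], [170, -3, -1, 0, 0, 0, 100], [183, -3, -1, 0, 0, 0, 100], [187, -3, -1, 0, 0, 0, 100], [187, -3, -1, 0, 0, 0, 60]]]}}

```text
clock: 11.5
position: [0.5848, -0.364, 0.0146]
ee_rot: [-0.175, 1.563, 0.174]
force: [-0.6, 0.3, 0.4]
width: 0.953
```

```bash
python3 - <<'E'
from h import *
st(); go([.5848,-.3625,.015],12.5)
E
```

```text
t 11.5 p [ 584.8 -364.    14.6] x [ 0.001 -0.    -1.   ] jaw 12.7 q [ 0.2   0.79  0.46  1.62 -0.44  0.84  1.06] F [-0.6  0.3  0.4] M [-0.13 -0.08  0.  ] w 0.953
shift [-0.4  1.4  0.3] rot [0.2 0.1 0. ] | other way: +-180 about x
```

Emit:
{"op": "send_rows", "data": {"rows": [[[0, 0, 0, 0, 0, 0, 40], [0, 0, 0, 0, 0, 0, 20], [0, 0, 0, 0, 0, 0, 10], [0, 0, 0, 0, 0, 0, 10], [0, 0, 0, 0, 0, 0, 10], [0, 0, 0, 0, 0, 0, 10], [0, 0, 0, 0, 0, 0, 10], [0, 0, 0, 0, 0, 0, 10]]], "grip_force": 25}}

```text
clock: 12.3
position: [0.5843, -0.364, 0.0136]
ee_rot: [-0.174, 1.564, 0.174]
force: [1.1, 0.1, -1.2]
width: 0.265
```

```bash
python3 - <<'E'
from h import *
st()
E
```

```text
t 12.3 p [ 584.3 -364.    13.6] x [ 0.  0. -1.] jaw 12.7 q [ 0.2   0.79  0.46  1.62 -0.44  0.84  1.06] F [ 1.1  0.1 -1.2] M [-0.05 -0.2  -0.03] w 0.265
```

Emit:
{"op": "send_rows", "data": {"rows": [[[-15, 0, 0, 0, 0, 0, 10], [-50, 0, 0, 0, 0, 0, 10], [-90, 0, 0, 0, 0, 0, 10], [-130, 0, 0, 0, 0, 0, 10], [-170, 0, 0, 0, 0, 0, 10], [-205, 0, 0, 0, 0, 0, 10], [-225, 0, 0, 0, 0, 0, 10], [-230, 0, 0, 0, 0, 0, 10]]]}}

```text
clock: 13.1
position: [0.5847, -0.3649, 0.2473]
ee_rot: [-0.176, 1.56, 0.172]
force: [-0.2, -1.0, -3.6]
width: 0.262
```

```bash
python3 - <<'E'
from h import *
st(); go([.5375,.031,.24],1.9)
E
```

```text
t 13.1 p [ 584.7 -364.9  247.3] x [ 0.004 -0.002 -1.   ] jaw 12.7 q [ 0.14  0.57  0.58  1.4  -0.31  1.26  0.96] F [-0.2 -1.  -3.6] M [-0.14  0.04  0.01] w 0.262
shift [  6.2 396.7  40.8] rot [10.8  0.2  0.2] | other way: +-180 about x
```

Emit:
{"op": "send_rows", "data": {"rows": [[[0, 15, 1, 0, 0, 0, 10], [0, 45, 4, 1, 0, 0, 10], [0, 85, 8, 3, 0, 0, 10], [0, 130, 13, 4, 0, 0, 10], [0, 175, 18, 5, 0, 0, 10], [0, 220, 22, 6, 0, 0, 10], [0, 265, 27, 7, 0, 0, 10], [0, 305, 31, 8, 0, 0, 10]]]}}

```text
clock: 13.9
position: [0.5453, -0.056, 0.242]
ee_rot: [-0.065, 1.573, 0.066]
force: [-0.3, 1.2, -3.1]
width: 0.259
```

Emit:
{"op": "send_rows", "data": {"rows": [[[0, 37, 4, 1, 0, 0, 10], [0, 65, 7, 2, 0, 0, 10], [0, 84, 10, 2.8, 0, 0, 10], [0, 92, 10, 2.8, 0, 0, 10], [0, 92, 10, 2.8, 0, 0, 10], [0, 92, 10, 2.8, 0, 0, 10], [0, 92, 10, 2.8, 0, 0, 10], [0, 92, 10, 2.8, 0, 0, 10]]]}}

```text
clock: 14.7
position: [0.5498, 0.0315, 0.2437]
ee_rot: [-0.025, 1.571, 0.024]
force: [0.3, 0.2, -2.8]
width: 0.26
```

```bash
python3 - <<'E'
from h import *
st(); go([.5375,.031,.134],1.9); snap('side','s5.png')
E
```

```text
t 14.7 p [549.8  31.5 243.7] x [ 0. -0. -1.] jaw 1.8 q [-0.59  0.32  0.58  1.77 -0.2   1.11  0.08] F [ 0.3  0.2 -2.8] M [-0.13  0.06 -0.  ] w 0.26
shift [ 1.097e+02 -1.000e-01 -1.230e+01] rot [-0.1  0.   0. ] | other way: +-180 about x
```

View pics/s5.png

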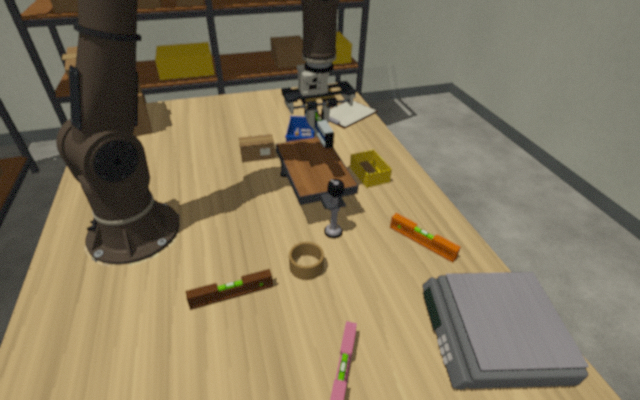

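Emit:
{"op": "send_rows", "data": {"rows": [[[0, 0, -6, 0, 0, 0, 10], [15, 0, -12, 0, 0, 0, 10], [45, 0, -12, 0, 0, 0, 10], [75, 0, -12, 0, 0, 0, 10], [95, 0, -12, 0, 0, 0, 10], [105, 0, -12, 0, 0, 0, 10], [106, 0, -12, 0, 0, 0, 10], [106, 0, -12, 0, 0, 0, 10]]]}}

```text
clock: 15.55
position: [0.5383, 0.0323, 0.1383]
ee_rot: [-0.026, 1.57, 0.026]
force: [-0.1, -0.2, -3.1]
width: 0.26
```

```bash
python3 - <<'E'
from h import *
st()
E
```

```text
t 15.55 p [538.3  32.3 138.3] x [ 0.001  0.    -1.   ] jaw 1.9 q [-0.55  0.42  0.53  1.92 -0.28  0.87  0.16] F [-0.1 -0.2 -3.1] M [-0.11  0.06  0.01] w 0.26
```

Emit:
{"op": "send_rows", "data": {"rows": [[[1, 0, 0, 0, 0, 0, 10], [2, 0, 0, 0, 0, 0, 10], [2.5, 0, 0, 0, 0, 0, 10], [3, 0, 0, 0, 0, 0, 10], [3.5, 0, 0, 0, 0, 0, 10], [4, 0, 0, 0, 0, 0, 10], [4, 0, 0, 0, 0, 0, 10], [4, 0, 0, 0, 0, 0, 10]]]}}

```text
clock: 16.35
position: [0.5379, 0.0324, 0.1336]
ee_rot: [-0.026, 1.571, 0.026]
force: [-0.6, -1.5, -3.1]
width: 0.261
```

```bash
python3 - <<'E'
from h import *
st()
E
```

```text
t 16.35 p [537.9  32.4 133.6] x [ 0. -0. -1.] jaw 1.9 q [-0.55  0.43  0.53  1.93 -0.28  0.86  0.16] F [-0.6 -1.5 -3.1] M [-0.01  0.01  0.02] w 0.261
```

Emit:
{"op": "send_rows", "data": {"rows": [[[0.3, 0, 0, 0, 0, 0, 10], [0.6, 0, 0, 0, 0, 0, 10], [1, 0, 0, 0, 0, 0, 10], [1, 0, 0, 0, 0, 0, 10], [1, 0, 0, 0, 0, 0, 10], [1, 0, 0, 0, 0, 0, 10], [1, 0, 0, 0, 0, 0, 10], [1, 0, 0, 0, 0, 0, 10]]]}}

```text
clock: 17.15
position: [0.5379, 0.0324, 0.1327]
ee_rot: [-0.026, 1.57, 0.026]
force: [0.5, -0.1, -0.9]
width: 0.26
```

```bash
python3 - <<'E'
from h import *
st()
E
```

```text
t 17.15 p [537.9  32.4 132.7] x [ 0.  0. -1.] jaw 1.9 q [-0.55  0.43  0.53  1.93 -0.28  0.86  0.16] F [ 0.5 -0.1 -0.9] M [0.05 0.14 0.06] w 0.26
```

Emit:
{"op": "send_rows", "data": {"rows": [[[0.4, 0, 0, 0, 0, 0, 10], [0.4, 0, 0, 0, 0, 0, 10], [0.4, 0, 0, 0, 0, 0, 35], [0.4, 0, 0, 0, 0, 0, 60], [0.4, 0, 0, 0, 0, 0, 80], [0.4, 0, 0, 0, 0, 0, 80], [-20, 0, 0, 0, 0, 0, 80], [-60, 0, 0, 0, 0, 0, 80]]]}}

```text
clock: 17.95
position: [0.5359, 0.0325, 0.191]
ee_rot: [-0.027, 1.576, 0.025]
force: [0.6, 0.7, -0.3]
width: 0.734
```

```bash
python3 - <<'E'
from h import *
st(); go([.5437,-.154,.25],91.9); go([.5437,-.154,.25],60)
E
```

```text
t 17.95 p [535.9  32.5 191. ] x [-0.005 -0.001 -1.   ] jaw 1.9 q [-0.59  0.36  0.57  1.86 -0.22  0.99  0.11] F [ 0.6  0.7 -0.3] M [-0.04  0.01 -0.03] w 0.734
shift [ -58.7 -186.7    1.3] rot [-90.   -0.3  -0.2] | other way: +-180 about x
shift [ -58.7 -186.7    1.3] rot [-58.1  -0.3  -0.1] | other way: +-180 about x
```

Emit:
{"op": "send_rows", "data": {"rows": [[[-45, 0, 0, 0, 0, 0, 80], [-59, -30, 0, -8, 0, 0, 80], [-59, -75, 0, -16, 0, 0, 80], [-59, -120, 0, -24, 0, 0, 80], [-59, -160, 0, -32, 0, 0, 80], [-59, -187, 1, -40, 0, 0, 80], [-59, -187, 1, -48, 0, 0, 80], [-59, -187, 1, -56, 0, 0, 80]]]}}

```text
clock: 18.75
position: [0.5447, -0.1559, 0.2515]
ee_rot: [-0.79, 1.423, 0.79]
force: [0.1, 0.8, -0.3]
width: 0.801
```

Emit:
{"op": "send_rows", "data": {"rows": [[[0, 0, 0, -8, 0, 0, 80], [0, 0, 0, -16, 0, 0, 80], [0, 0, 0, -24, 0, 0, 80], [0, 0, 0, -32, 0, 0, 80], [0, 0, 0, -34, 0, 0, 80], [0, 0, 0, -34, 0, 0, 80], [0, 0, 0, -34, 0, 0, 80], [0, 0, 0, -34, 0, 0, 80]]]}}

```text
clock: 19.55
position: [0.545, -0.1544, 0.2516]
ee_rot: [-1.233, 1.194, 1.233]
force: [-0.4, -0.2, -0.5]
width: 0.801
```

```bash
python3 - <<'E'
from h import *
st()
im,d=snap('top','t6.png'); np.save('pics/t6d.npy',d); im2,d2=snap('side','s6.png')
for n in('top','side'):
    for t in ('bubble','level_mid','level'):
        r=finder.place_of(n,t) if t!='bubble' else finder.search_frame(n,t)
        print(n,t,[(np.round(x.get("xy",x.get("bbox")),1),round(x["confidence"],2)) for x in r[:4]])
a=cv2.imread('pics/t6.png')[150:260,210:370]; cv2.imwrite('pics/t6z.png',cv2.resize(a,None,fx=5,fy=5,interpolation=0))
a=cv2.imread('pics/s6.png')[120:220,260:390]; cv2.imwrite('pics/s6z.png',cv2.resize(a,None,fx=6,fy=6,interpolation=0))
E
```

```text
t 19.55 p [ 545.  -154.4  251.6] x [-0.  0. -1.] jaw 91.8 q [-0.06  0.32  0.32  1.7  -0.11  1.13  1.9 ] F [-0.4 -0.2 -0.5] M [ 0.05  0.02 -0.02] w 0.801
top bubble []
top level_mid [(array([391.6, 304.1]), 0.72), (array([486.8, 239.2]), 0.7), (array([273.8, 194.9]), 0.56)]
top level [(array([277.4, 198.4]), 0.88), (array([394.9, 306.4]), 0.63), (array([482.8, 235.4]), 0.58)]
side bubble []
side level_mid [(array([423.7, 236. ]), 0.92), (array([230.5, 288.6]), 0.84), (array([315.4, 157.4]), 0.66), (array([340.7, 372. ]), 0.63)]
side level [(array([310.7, 163.5]), 0.79), (array([422. , 242.2]), 0.75), (array([234.4, 294.7]), 0.75), (array([339.5, 374.9]), 0.63)]
```

View pics/t6z.png

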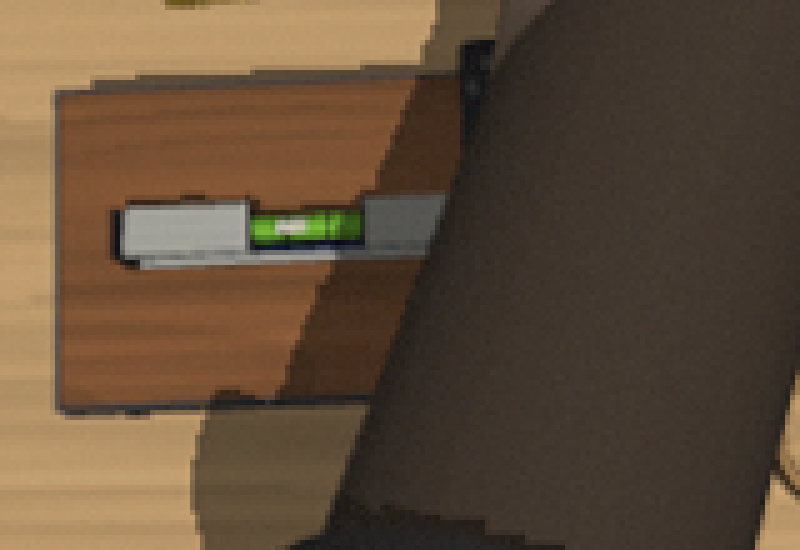

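View pics/s6z.png

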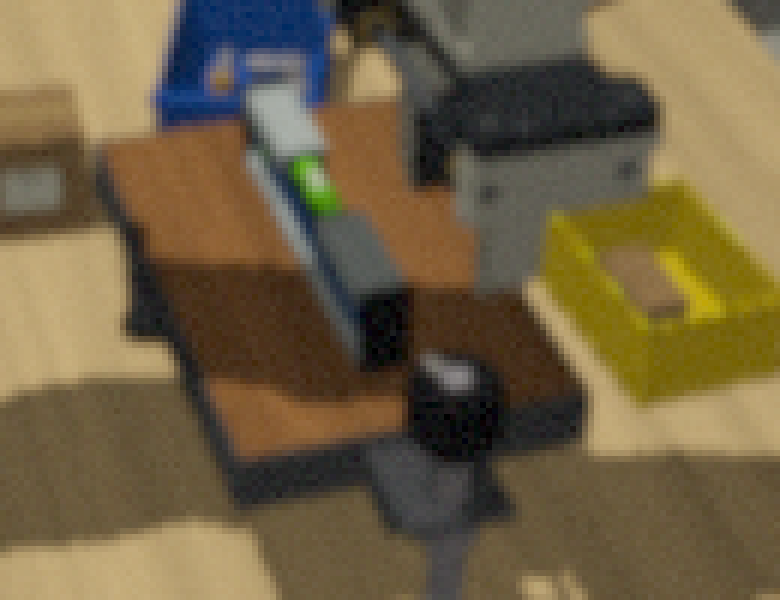

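```bash
cat >> h.py <<'E'
def proj(n,P):
    K,p,Rm,c=cal(n); q=Rm.T@(np.array(P)-p); return K[0,2]+K[0,0]*q[0]/-q[2], K[1,2]-K[1,1]*q[1]/-q[2]
E
python3 - <<'E'
from h import *
print('tcp side',proj('side',arm.observe()['position']),'knob',proj('side',[.5437,-.154,.163]),'lvl top',proj('top',[.537,.031,.165]))
im=cv2.imread('pics/t6.png').astype(int)
for r in range(191,200): print(r,[tuple(im[r,c]) for c in range(258,285)] if r in(194,195,196) else '')
E
```

```text
tcp side (np.float64(336.8247494595178), np.float64(158.4954106373582)) knob (np.float64(334.6956834039293), np.float64(186.8466685289588)) lvl top (np.float64(271.2167471681538), np.float64(194.6900591211052))
191 
192 
193 
194 [(np.int64(161), np.int64(169), np.int64(170)), (np.int64(101), np.int64(101), np.int64(106)), (np.int64(37), np.int64(113), np.int64(69)), (np.int64(37), np.int64(143), np.int64(85)), (np.int64(39), np.int64(148), np.int64(88)), (np.int64(39), np.int64(148), np.int64(88)), (np.int64(32), np.int64(138), np.int64(81)), (np.int64(124), np.int64(161), np.int64(141)), (np.int64(144), np.int64(171), np.int64(163)), (np.int64(132), np.int64(156), np.int64(150)), (np.int64(152), np.int64(169), np.int64(169)), (np.int64(156), np.int64(173), np.int64(177)), (np.int64(159), np.int64(172), np.int64(180)), (np.int64(92), np.int64(165), np.int64(126)), (np.int64(47), np.int64(164), np.int64(104)), (np.int64(50), np.int64(166), np.int64(105)), (np.int64(50), np.int64(169), np.int64(107)), (np.int64(43), np.int64(118), np.int64(79)), (np.int64(53), np.int64(161), np.int64(
[... 2146 characters left out ...]
.int64(155)), (np.int64(111), np.int64(171), np.int64(149)), (np.int64(72), np.int64(168), np.int64(118)), (np.int64(43), np.int64(165), np.int64(101)), (np.int64(43), np.int64(162), np.int64(99)), (np.int64(47), np.int64(165), np.int64(101)), (np.int64(29), np.int64(107), np.int64(67)), (np.int64(40), np.int64(145), np.int64(88)), (np.int64(31), np.int64(109), np.int64(67)), (np.int64(18), np.int64(77), np.int64(49)), (np.int64(17), np.int64(79), np.int64(46)), (np.int64(18), np.int64(82), np.int64(51)), (np.int64(24), np.int64(80), np.int64(50)), (np.int64(28), np.int64(46), np.int64(34)), (np.int64(76), np.int64(76), np.int64(80)), (np.int64(80), np.int64(84), np.int64(84))]
197 
198 
199
```

The level stands in the middle of the shelf, released. The bubble is at column 267.7 and the line midpoint at 270.8, so it is about 7.6 mm off towards +y, which calls for about 2.05 rad clockwise.

Emit:
{"op": "send_rows", "data": {"rows": [[[15, 0, 1, 0, 0, 0, 80], [40, 0, 1, 0, 0, 0, 80], [65, 0, 1, 0, 0, 0, 80], [85, 0, 1, 0, 0, 0, 80], [98, 0, 1, 0, 0, 0, 80], [104, 0, 1, 0, 0, 0, 80], [104, 0, 1, 0, 0, 0, 80], [104, 0, 1, 0, 0, 0, 60]]], "grip_force": 15}}

```text
clock: 20.75
position: [0.5455, -0.1536, 0.1484]
ee_rot: [-1.234, 1.193, 1.232]
force: [0.3, -0.1, 0.7]
width: 0.759
```

Emit:
{"op": "send_rows", "data": {"rows": [[[0, 0, 0, 0, 0, 0, 40], [0, 0, 0, 0, 0, 0, 30], [0, 0, 0, 0, 0, 0, 30], [0, 0, 0, 0, 0, 0, 30], [0, 0, 0, 0, 0, 0, 30], [0, 0, 0, 0, 0, 0, 30], [0, 0, 0, 0, 0, 0, 30], [0, 0, 0, 0, 0, 0, 30]]]}}

```text
clock: 21.55
position: [0.5453, -0.1542, 0.148]
ee_rot: [-1.234, 1.194, 1.232]
force: [-0.8, -5.1, 4.0]
width: 0.451
```

```bash
python3 - <<'E'
from h import *
st()
E
```

```text
t 21.55 p [ 545.3 -154.2  148. ] x [ 0.001 -0.001 -1.   ] jaw 91.9 q [-0.04  0.42  0.3   1.83 -0.15  0.9   1.93] F [-0.8 -5.1  4. ] M [-1.06  0.03  0.08] w 0.451
```

Emit:
{"op": "send_rows", "data": {"rows": [[[0, 0, -0.7, 4, 0, 0, 30], [0, 0, -0.7, 9, 0, 0, 30], [0, 0, -0.7, 14, 0, 0, 30], [0, 0, -0.7, 19, 0, 0, 30], [0, 0, -0.7, 25, 0, 0, 30], [0, 0, -0.7, 31, 0, 0, 30], [0, 0, -0.7, 36, 0, 0, 30], [0, 0, -0.7, 40, 0, 0, 30]]]}}

```text
clock: 22.35
position: [0.5452, -0.1543, 0.148]
ee_rot: [-0.705, 1.453, 0.704]
force: [-0.9, -4.9, 6.8]
width: 0.456
```

```bash
python3 - <<'E'
from h import *
st()
E
```

```text
t 22.35 p [ 545.2 -154.3  148. ] x [ 0.001 -0.    -1.   ] jaw 51.7 q [-0.16  0.44  0.48  1.84 -0.25  0.91  1.33] F [-0.9 -4.9  6.8] M [-0.84  0.26  0.16] w 0.456
```

Emit:
{"op": "send_rows", "data": {"rows": [[[0, 0, 0, 4, 0, 0, 30], [0, 0, 0, 9, 0, 0, 30], [0, 0, 0, 14, 0, 0, 30], [0, 0, 0, 19, 0, 0, 30], [0, 0, 0, 25, 0, 0, 30], [0, 0, 0, 31, 0, 0, 30], [0, 0, 0, 36, 0, 0, 30], [0, 0, 0, 40, 0, 0, 30]]]}}

```text
clock: 23.15
position: [0.5451, -0.1544, 0.148]
ee_rot: [-0.161, 1.565, 0.16]
force: [-1.8, -3.2, 6.0]
width: 0.452
```

Emit:
{"op": "send_rows", "data": {"rows": [[[0, 0, 0, 4, 0, 0, 30], [0, 0, 0, 9, 0, 0, 30], [0, 0, 0, 14, 0, 0, 30], [0, 0, 0, 19, 0, 0, 30], [0, 0, 0, 25, 0, 0, 30], [0, 0, 0, 31, 0, 0, 30], [0, 0, 0, 35, 0, 0, 30], [0, 0, 0, 38, 0, 0, 30]]]}}

```text
clock: 23.95
position: [0.5449, -0.1544, 0.148]
ee_rot: [0.359, 1.541, -0.36]
force: [-3.2, -4.1, 7.6]
width: 0.458
```

Emit:
{"op": "send_rows", "data": {"rows": [[[0, 0, 0, 0, 0, 0, 30], [0, 0, 0, 0, 0, 0, 30], [0, 0, 0, 0, 0, 0, 30], [0, 0, 0, 0, 0, 0, 30], [0, 0, 0, 0, 0, 0, 30], [0, 0, 0, 0, 0, 0, 30], [0, 0, 0, 0, 0, 0, 30], [0, 0, 0, 0, 0, 0, 30]]]}}

```text
clock: 24.75
position: [0.5449, -0.1544, 0.148]
ee_rot: [0.358, 1.541, -0.358]
force: [-2.6, -2.3, 8.7]
width: 0.451
```

```bash
python3 - <<'E'
from h import *
st()
snap('top','t7.png'); im2,d2=snap('side','s7.png')
a=cv2.imread('pics/t7.png')[150:260,210:370]; cv2.imwrite('pics/t7z.png',cv2.resize(a,None,fx=5,fy=5,interpolation=0))
a=cv2.imread('pics/s7.png')[120:220,260:390]; cv2.imwrite('pics/s7z.png',cv2.resize(a,None,fx=6,fy=6,interpolation=0))
E
```

```text
t 24.75 p [ 544.9 -154.4  148. ] x [ 0.  0. -1.] jaw -26.1 q [-0.4   0.53  0.85  1.86 -0.47  0.97  0.2 ] F [-2.6 -2.3  8.7] M [-0.79  0.72 -0.08] w 0.451
```

View pics/t7z.png

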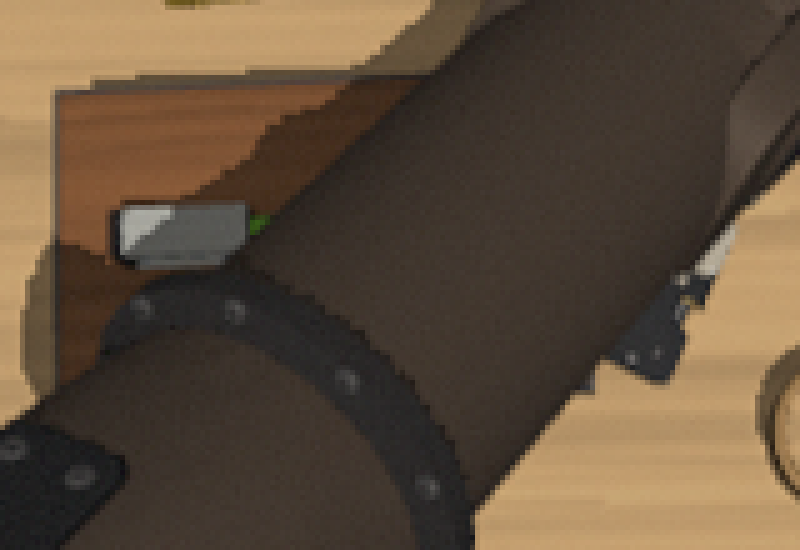

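View pics/s7z.png

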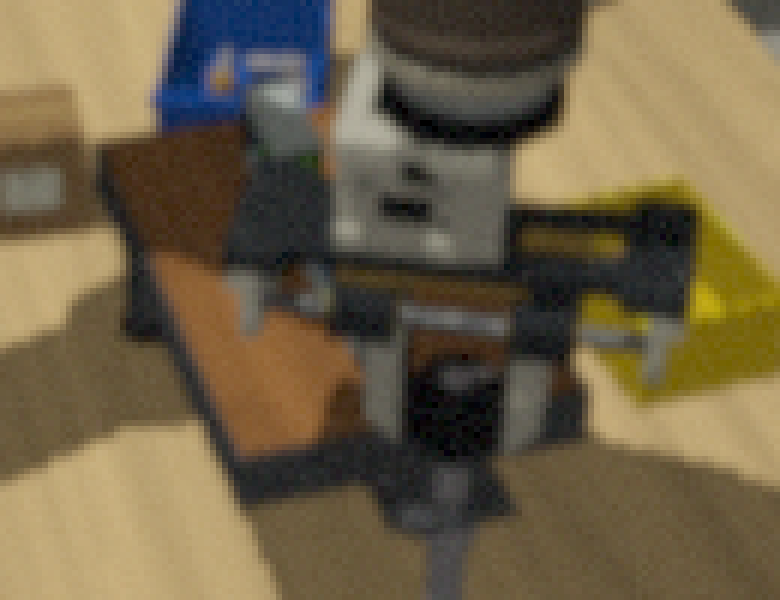

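Emit:
{"op": "send_rows", "data": {"rows": [[[0, 0, 0, 0, 0, 0, 50], [0, 0, 0, 0, 0, 0, 65], [0, 0, 0, 0, 0, 0, 80], [0, 0, 0, 0, 0, 0, 80], [-20, 0, 0, 0, 0, 0, 80], [-60, 0, 0, 0, 0, 0, 80], [-100, 0, 0, -8, 0, 0, 80], [-110, 0, 0, -16, 0, 0, 80]]]}}

```text
clock: 25.65
position: [0.5466, -0.1551, 0.2615]
ee_rot: [0.134, 1.561, -0.135]
force: [0.0, -0.7, -0.2]
width: 0.795
```

Emit:
{"op": "send_rows", "data": {"rows": [[[0, 0, 0, -8, 0, 0, 80], [0, 0, 0, -16, 0, 0, 80], [0, 0, 0, -24, 0, 0, 80], [0, 0, 0, -32, 0, 0, 80], [0, 0, 0, -40, 0, 0, 80], [0, 0, 0, -48, 0, 0, 80], [0, 0, 0, -56, 0, 0, 80], [0, 0, 0, -64, 0, 0, 80]]]}}

```text
clock: 26.45
position: [0.5449, -0.1539, 0.2575]
ee_rot: [-0.738, 1.442, 0.739]
force: [0.1, -0.6, -1.5]
width: 0.799
```

Emit:
{"op": "send_rows", "data": {"rows": [[[0, 0, 0, -8, 0, 0, 80], [0, 0, 0, -16, 0, 0, 80], [0, 0, 0, -24, 0, 0, 80], [0, 0, 0, -32, 0, 0, 80], [0, 0, 0, -38, 0, 0, 80], [0, 0, 0, -38, 0, 0, 80], [0, 0, 0, -38, 0, 0, 80], [0, 0, 0, -38, 0, 0, 80]]]}}

```text
clock: 27.25
position: [0.545, -0.1541, 0.2576]
ee_rot: [-1.232, 1.195, 1.232]
force: [0.3, -0.1, -0.1]
width: 0.801
```

```bash
python3 - <<'E'
from h import *
st()
snap('top','t8.png'); im2,d2=snap('side','s8.png')
i=cv2.imread('pics/t8.png')
for r in (194,195,196): print(r,[' '.join(map(str,i[r,c])) for c in range(258,286)])
a=i[150:260,210:370]; cv2.imwrite('pics/t8z.png',cv2.resize(a,None,fx=5,fy=5,interpolation=0))
a=cv2.imread('pics/s8.png')[120:220,260:390]; cv2.imwrite('pics/s8z.png',cv2.resize(a,None,fx=6,fy=6,interpolation=0))
E
```

```text
t 27.25 p [ 545.  -154.1  257.6] x [-0.  0. -1.] jaw 91.8 q [-0.15  0.32  0.44  1.7  -0.15  1.15  1.94] F [ 0.3 -0.1 -0.1] M [ 0.03  0.01 -0.03] w 0.801
194 ['144 150 151', '77 79 80', '33 130 77', '39 148 88', '39 149 89', '40 150 89', '41 152 91', '43 157 95', '23 102 60', '52 133 95', '151 174 171', '166 179 183', '164 180 184', '166 182 186', '169 184 189', '142 175 171', '72 99 91', '21 78 47', '25 89 56', '24 88 55', '29 88 56', '24 88 55', '25 89 55', '23 77 49', '45 54 50', '77 79 80', '85 88 88', '82 85 86']
195 ['151 157 159', '82 82 85', '43 154 97', '54 177 113', '53 176 113', '53 175 111', '50 174 109', '55 181 114', '36 119 76', '61 142 107', '158 186 178', '174 193 192', '172 192 190', '170 192 189', '174 196 193', '138 167 162', '69 94 83', '21 76 49', '26 89 56', '26 90 57', '29 90 58', '29 92 59', '24 90 56', '20 76 46', '46 56 51', '77 79 80', '82 85 87', '82 84 86']
196 ['160 167 168', '89 87 91', '47 162 104', '59 186 123', '58 182 120', '55 179 115', '53 179 113', '54 181 115', '38 121 78', '54 156 107', '97 170 139', '105 168 142', '103 166 141', '101 164 139', '104 169 143', '66 114 93', '27 68 47', '10 56 33', '20 78 48', '18 81 49', '23 82 52', '21 83 52', '23 81 51', '17 65 42', '45 53 47', '77 80 81', '82 86 86', '83 86 86']
```

View pics/t8z.png

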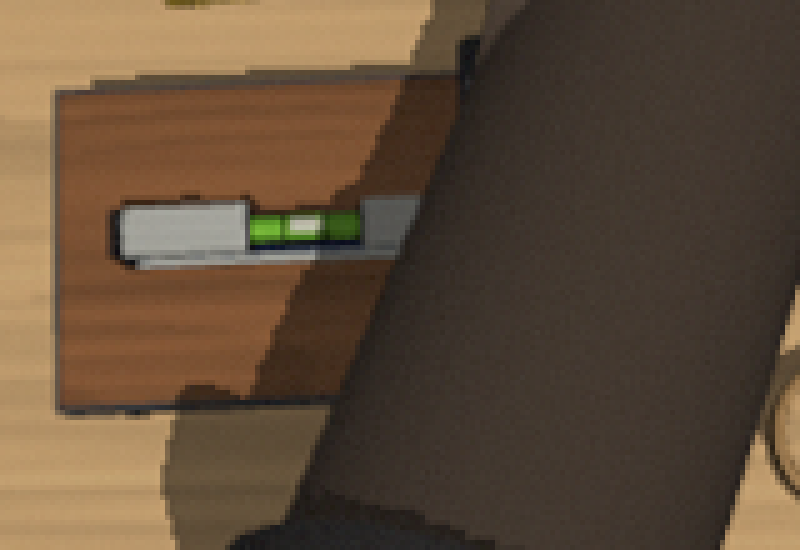

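View pics/s8z.png

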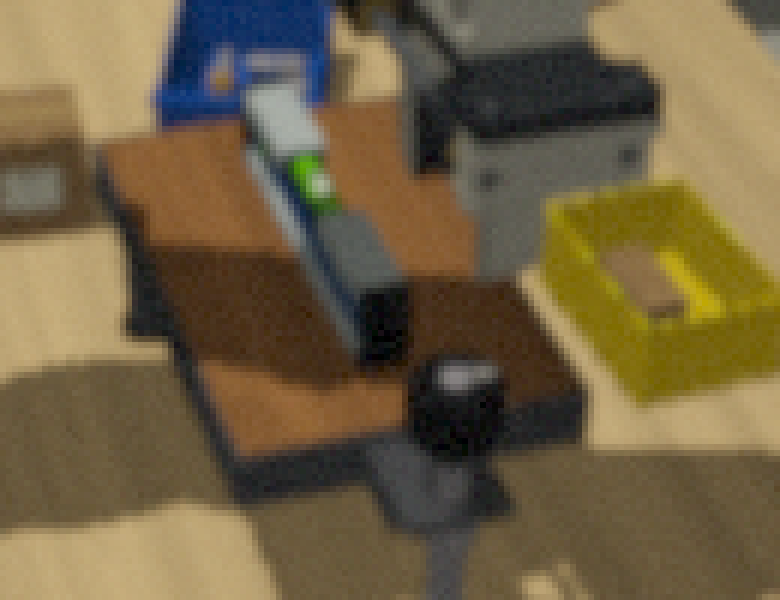

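Now I'll get a shadow-free view of the bubble, with the arm moved aside.

Emit:
{"op": "send_rows", "data": {"rows": [[[0, 0, -30, 0, 0, 0, 100], [0, 0, -70, 0, 0, 0, 100], [0, 0, -110, 0, 0, 0, 100], [0, 0, -150, 0, 0, 0, 100], [0, 0, -180, 0, 0, 0, 100], [0, 0, -180, 0, 0, 0, 100], [0, 0, -180, 0, 0, 0, 100], [0, 0, -180, 0, 0, 0, 100]]]}}

```text
clock: 28.15
position: [0.5515, -0.3325, 0.2574]
ee_rot: [-1.234, 1.192, 1.235]
force: [0.1, 0.0, -0.4]
width: 1.002
```

```bash
python3 - <<'E'
from h import *
st()
im,d=snap('top','t9.png')
W=cloud('top',d)
print('level',rect(W,box(215,165,340,225),.15,.18),'bin',rect(W,box(120,150,205,220),.04,.08),'tape',rect(W,box(355,212,402,258),.03,.07),'carton',rect(W,box(160,235,230,290),.06,.08))
i=cv2.imread('pics/t9.png')
for r in (194,195,196): print(r,[' '.join(map(str,i[r,c])) for c in range(258,286)])
a=i[150:260,210:370]; cv2.imwrite('pics/t9z.png',cv2.resize(a,None,fx=5,fy=5,interpolation=0))
go([.537,.031,.25],91.9)
E
```

```text
t 28.15 p [ 551.5 -332.5  257.4] x [-0.     0.001 -1.   ] jaw 92.0 q [ 0.15  0.47  0.48  1.51 -0.22  1.22  2.26] F [ 0.1  0.  -0.4] M [ 0.08  0.01 -0.02] w 1.002
level (array([541.1,  -3.1]), array([ 32.5, 276.2]), 1.3, 747, np.float64(163.5)) bin (array([581.8, 362.9]), array([162.5, 103.1]), 69.9, 478, np.float64(58.2)) tape (array([0., 0.]), array([0., 0.]), 0.0, 0, np.float64(nan)) carton (array([393.6, 292. ]), array([ 61.5, 105.3]), 87.4, 881, np.float64(69.6))
194 ['156 163 165', '81 82 85', '35 141 82', '44 162 98', '43 162 97', '44 163 98', '44 165 99', '47 170 103', '27 111 66', '55 143 102', '163 187 184', '180 194 198', '179 195 199', '180 196 200', '182 198 202', '152 187 182', '82 126 108', '52 171 109', '60 189 124', '61 189 124', '61 189 124', '61 190 125', '61 191 124', '48 163 104', '85 111 97', '159 164 168', '172 180 180', '168 178 178']
195 ['163 170 173', '89 89 92', '46 167 103', '58 191 122', '58 190 122', '57 189 120', '55 188 117', '56 193 122', '42 131 84', '66 154 114', '172 202 193', '189 209 208', '186 208 206', '185 207 204', '186 210 208', '155 194 184', '86 147 120', '62 181 123', '70 205 139', '71 205 140', '70 204 138', '70 204 140', '68 206 139', '56 173 117', '91 117 104', '158 162 165', '170 178 179', '169 177 177']
196 ['174 182 184', '96 96 99', '54 177 114', '64 202 133', '63 196 130', '61 195 126', '57 192 122', '57 195 123', '45 132 87', '59 167 114', '105 184 150', '110 179 152', '112 180 153', '113 181 153', '114 180 154', '95 181 143', '52 143 98', '29 117 71', '42 159 95', '45 169 102', '43 165 99', '46 169 106', '41 159 96', '31 129 76', '88 103 95', '161 165 168', '172 180 180', '169 177 177']
shift [  7.9   1.9 363.6] rot [0.1 0.1 0. ] | other way: +-180 about x
  return _methods._mean(a, axis=axis, dtype=dtype,
  ret = ret.dtype.type(ret / rcount)
```

View pics/t9z.png

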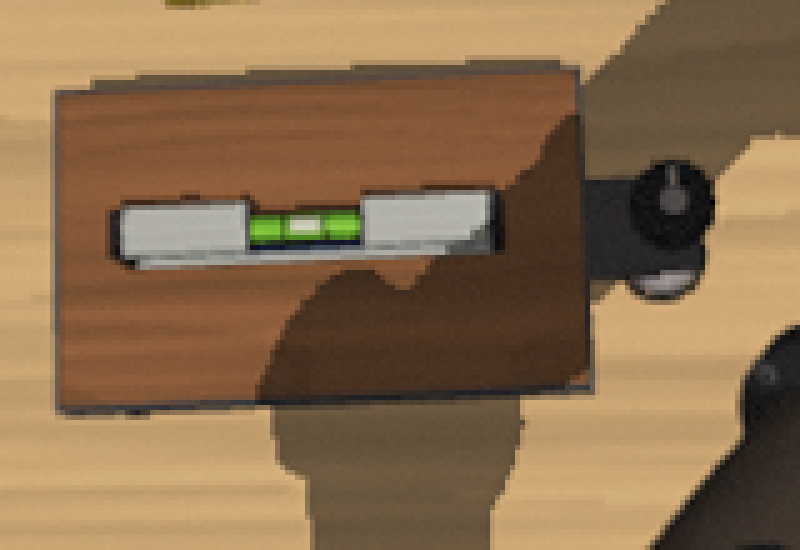

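View pics/t9.png

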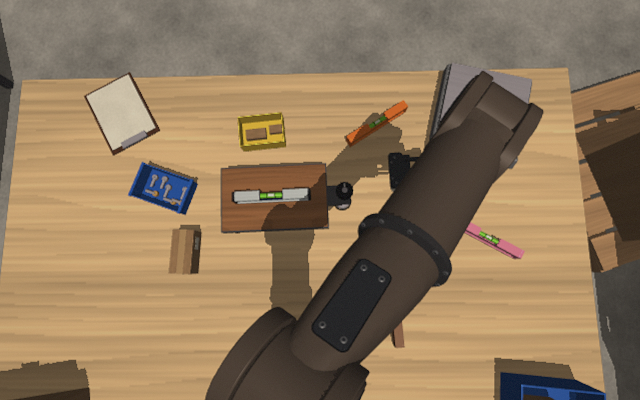

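The bubble is now centred: lines at columns 266.3 and 274.5, bubble middle at 270.4. The carton is upright at (0.394, 0.292), and the bin hasn't moved. Next I'll press with the open fingers on either side of the vial.

Emit:
{"op": "send_rows", "data": {"rows": [[[0, 2, 30, 0, 0, 0, 100], [0, 2, 75, 0, 0, 0, 100], [0, 2, 120, 0, 0, 0, 100], [0, 2, 170, 0, 0, 0, 100], [0, 2, 220, 0, 0, 0, 100], [0, 2, 270, 0, 0, 0, 100], [0, 2, 315, 0, 0, 0, 100], [0, 2, 345, 0, 0, 0, 100]]]}}

```text
clock: 29.0
position: [0.5367, 0.0162, 0.2579]
ee_rot: [-1.236, 1.189, 1.238]
force: [0.3, 0.1, 0.6]
width: 0.999
```

Emit:
{"op": "send_rows", "data": {"rows": [[[0, 0, 14, 0, 0, 0, 100], [0, 0, 18, 0, 0, 0, 100], [0, 0, 18, 0, 0, 0, 100], [0, 0, 18, 0, 0, 0, 100], [0, 0, 18, 0, 0, 0, 100], [0, 0, 18, 0, 0, 0, 100], [0, 0, 18, 0, 0, 0, 100], [0, 0, 18, 0, 0, 0, 100]]]}}

```text
clock: 29.8
position: [0.537, 0.0283, 0.2576]
ee_rot: [-1.233, 1.194, 1.233]
force: [-0.4, 0.5, 0.3]
width: 1.001
```

```bash
python3 - <<'E'
from h import *
st();go([.537,.031,.175],91.9)
E
```

```text
t 29.8 p [537.   28.3 257.6] x [-0.  0. -1.] jaw 91.9 q [-0.45  0.27  0.38  1.76 -0.11  1.13  1.57] F [-0.4  0.5  0.3] M [ 0.03  0.03 -0.02] w 1.001
shift [82.6 -0.1  2.7] rot [-0.  0. -0.] | other way: +-180 about x
```

Emit:
{"op": "send_rows", "data": {"rows": [[[10, 0, 3, 0, 0, 0, 100], [30, 0, 3, 0, 0, 0, 100], [50, 0, 3, 0, 0, 0, 100], [68, 0, 3, 0, 0, 0, 100], [79, 0, 3, 0, 0, 0, 100], [83, 0, 3, 0, 0, 0, 100], [83, 0, 3, 0, 0, 0, 100], [83, 0, 3, 0, 0, 0, 100]]]}}

```text
clock: 30.6
position: [0.5373, 0.0318, 0.1752]
ee_rot: [-1.234, 1.193, 1.233]
force: [0.9, 0.1, 0.4]
width: 1.003
```

```bash
python3 - <<'E'
from h import *
st(); snap('side','s10.png')
a=cv2.imread('pics/s10.png')[100:220,250:400]; cv2.imwrite('pics/s10z.png',cv2.resize(a,None,fx=5,fy=5,interpolation=2))
E
```

```text
t 30.6 p [537.3  31.8 175.2] x [ 0.001  0.    -1.   ] jaw 91.9 q [-0.43  0.35  0.35  1.87 -0.15  0.94  1.6 ] F [0.9 0.1 0.4] M [ 0.03  0.01 -0.01] w 1.003
```

View pics/s10z.png

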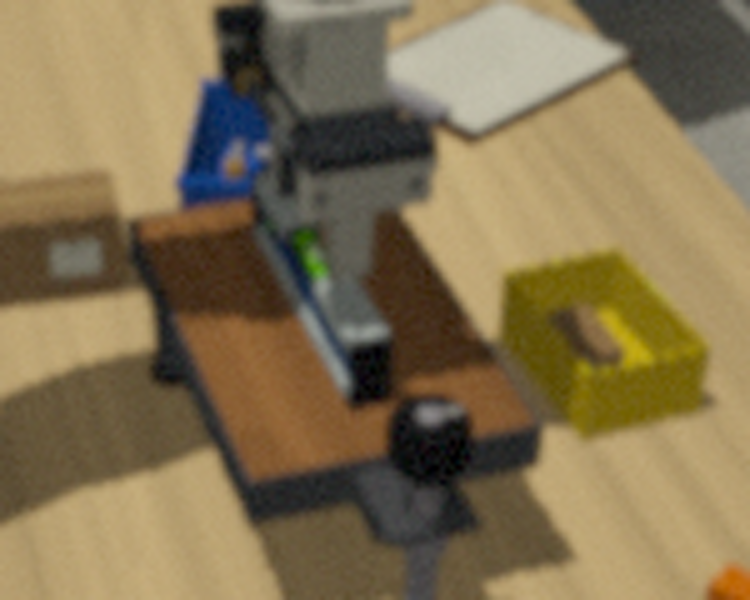

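Emit:
{"op": "send_rows", "data": {"rows": [[[2, 0, 0, 0, 0, 0, 100], [4, 0, 0, 0, 0, 0, 100], [6, 0, 0, 0, 0, 0, 100], [7, 0, 0, 0, 0, 0, 100], [7.5, 0, 0, 0, 0, 0, 100], [8, 0, 0, 0, 0, 0, 100], [8, 0, 0, 0, 0, 0, 100], [8, 0, 0, 0, 0, 0, 100]]]}}

```text
clock: 31.45
position: [0.5369, 0.0318, 0.1667]
ee_rot: [-1.234, 1.193, 1.234]
force: [0.3, 0.1, 0.2]
width: 0.999
```

```bash
python3 - <<'E'
from h import *
st()
E
```

```text
t 31.45 p [536.9  31.8 166.7] x [ 0.  0. -1.] jaw 91.9 q [-0.43  0.36  0.35  1.88 -0.15  0.92  1.6 ] F [0.3 0.1 0.2] M [0.07 0.03 0.02] w 0.999
```

Emit:
{"op": "send_rows", "data": {"rows": [[[0.2, 0, 0, 0, 0, 0, 100], [0.4, 0, 0, 0, 0, 0, 100], [0.6, 0, 0, 0, 0, 0, 100], [0.8, 0, 0, 0, 0, 0, 100], [1, 0, 0, 0, 0, 0, 100], [1, 0, 0, 0, 0, 0, 100], [1, 0, 0, 0, 0, 0, 100], [1, 0, 0, 0, 0, 0, 100]]]}}

```text
clock: 32.25
position: [0.5369, 0.0317, 0.1656]
ee_rot: [-1.234, 1.193, 1.234]
force: [-0.5, 0.3, 0.5]
width: 0.997
```

```bash
python3 - <<'E'
from h import *
st()
E
```

```text
t 32.25 p [536.9  31.7 165.6] x [-0.  0. -1.] jaw 91.9 q [-0.42  0.36  0.35  1.89 -0.15  0.92  1.6 ] F [-0.5  0.3  0.5] M [0.01 0.04 0.05] w 0.997
```

Emit:
{"op": "send_rows", "data": {"rows": [[[0.2, 0, 0, 0, 0, 0, 100], [0.4, 0, 0, 0, 0, 0, 100], [0.6, 0, 0, 0, 0, 0, 100], [0.8, 0, 0, 0, 0, 0, 100], [0.8, 0, 0, 0, 0, 0, 100], [0.8, 0, 0, 0, 0, 0, 100], [0.8, 0, 0, 0, 0, 0, 100], [0.8, 0, 0, 0, 0, 0, 100]]]}}

```text
clock: 33.05
position: [0.5369, 0.0318, 0.1649]
ee_rot: [-1.234, 1.193, 1.234]
force: [0.8, -0.8, 1.9]
width: 0.996
```

```bash
python3 - <<'E'
from h import *
st()
E
```

```text
t 33.05 p [536.9  31.8 164.9] x [ 0.  0. -1.] jaw 91.9 q [-0.42  0.36  0.35  1.89 -0.15  0.92  1.6 ] F [ 0.8 -0.8  1.9] M [ 0.02  0.08 -0.04] w 0.996
```

Contact has just begun.

Emit:
{"op": "send_rows", "data": {"rows": [[[0.1, 0, 0, 0, 0, 0, 100], [0.2, 0, 0, 0, 0, 0, 100], [0.3, 0, 0, 0, 0, 0, 100], [0.4, 0, 0, 0, 0, 0, 100], [0.5, 0, 0, 0, 0, 0, 100], [0.5, 0, 0, 0, 0, 0, 100], [0.5, 0, 0, 0, 0, 0, 100], [0.5, 0, 0, 0, 0, 0, 100]]]}}

```text
clock: 33.85
position: [0.537, 0.0317, 0.1649]
ee_rot: [-1.233, 1.193, 1.233]
force: [-3.6, -0.3, 7.4]
width: 1.001
```

```bash
python3 - <<'E'
from h import *
st()
E
```

```text
t 33.85 p [537.   31.7 164.9] x [ 0.  0. -1.] jaw 91.9 q [-0.42  0.36  0.35  1.89 -0.16  0.92  1.6 ] F [-3.6 -0.3  7.4] M [-0.05  0.61 -0.01] w 1.001
```

Emit:
{"op": "send_rows", "data": {"rows": [[[0.05, 0.1, 0, 0, 0, 0, 100], [0.1, 0.2, 0, 0, 0, 0, 100], [0.15, 0.2, 0, 0, 0, 0, 100], [0.2, 0.2, 0, 0, 0, 0, 100], [0.2, 0.2, 0, 0, 0, 0, 100], [0.2, 0.2, 0, 0, 0, 0, 100], [0.2, 0.2, 0, 0, 0, 0, 100], [0.2, 0.2, 0, 0, 0, 0, 100]]]}}

```text
clock: 34.65
position: [0.537, 0.0317, 0.1648]
ee_rot: [-1.234, 1.193, 1.233]
force: [-2.6, 0.5, 9.5]
width: 1.004
```

```bash
python3 - <<'E'
from h import *
st()
for k in range(3):
    im,d=snap('side','s11_%d.png'%k); print(np.round(arm.observe()['force'],1))
a=cv2.imread('pics/s11_2.png')[100:220,250:400]; cv2.imwrite('pics/s11z.png',cv2.resize(a,None,fx=5,fy=5,interpolation=0))
im,d=snap('top','t11.png')
E
```

```text
t 34.65 p [537.   31.7 164.8] x [ 0.001  0.    -1.   ] jaw 91.9 q [-0.42  0.36  0.35  1.89 -0.16  0.92  1.6 ] F [-2.6  0.5  9.5] M [-0.08  0.66 -0.05] w 1.004
[-1.9  0.3  9.6]
[-2.7  0.2  8.9]
[-2.4 -0.1  9.1]
```

View pics/s11z.png

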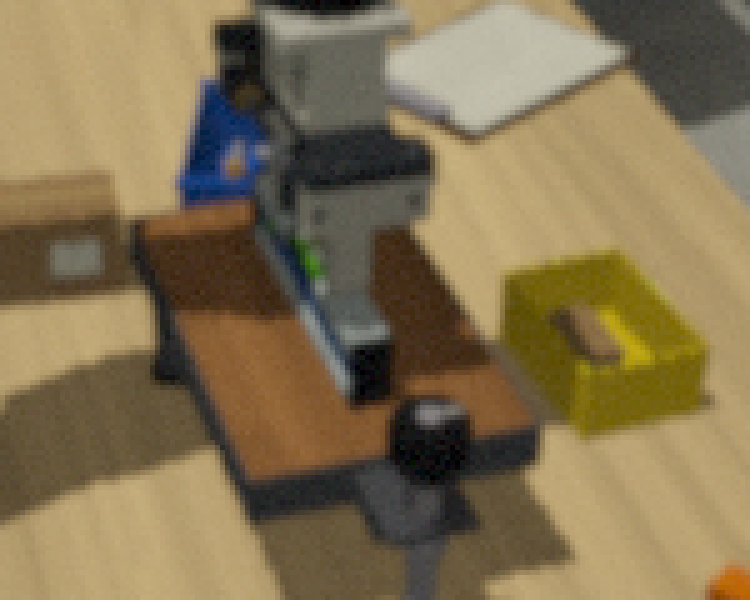

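View pics/t11.png

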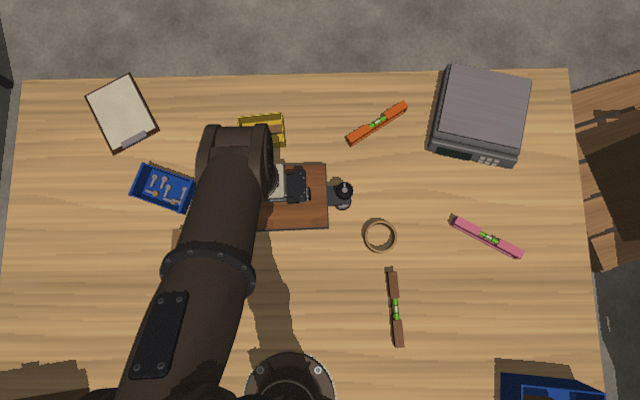

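Emit:
{"op": "send_rows", "data": {"rows": [[[0.1, 0.1, 0, 0, 0, 0, 100], [0.1, 0.1, 0, 0, 0, 0, 100], [0.1, 0.1, 0, 0, 0, 0, 100], [0.1, 0.1, 0, 0, 0, 0, 100], [0.1, 0.1, 0, 0, 0, 0, 100], [0.1, 0.1, 0, 0, 0, 0, 100], [0.1, 0.1, 0, 0, 0, 0, 100], [0.1, 0.1, 0, 0, 0, 0, 100]]]}}

```text
clock: 35.65
position: [0.537, 0.0317, 0.1648]
ee_rot: [-1.234, 1.192, 1.233]
force: [-1.5, 0.2, 10.1]
width: 1.0
```

```bash
python3 - <<'E'
from h import *
f=[]
for k in range(3):
    im,d=snap('side','s12.png'); f.append(arm.observe()['force'])
print(np.round(f,1)); st()
a=cv2.imread('pics/s12.png')[138:165,295:330]; cv2.imwrite('pics/s12z.png',cv2.resize(a,None,fx=20,fy=20,interpolation=0))
E
```

```text
[[-3.5 -0.8  9.8]
 [-2.  -0.2 10.7]
 [-2.5 -0.8  9.3]]
t 35.8 p [536.9  31.7 164.8] x [ 0.001  0.    -1.   ] jaw 91.9 q [-0.42  0.36  0.35  1.89 -0.16  0.92  1.6 ] F [-2.5 -0.8  9.3] M [ 0.    0.66 -0.03] w 0.999
```

View pics/s12z.png

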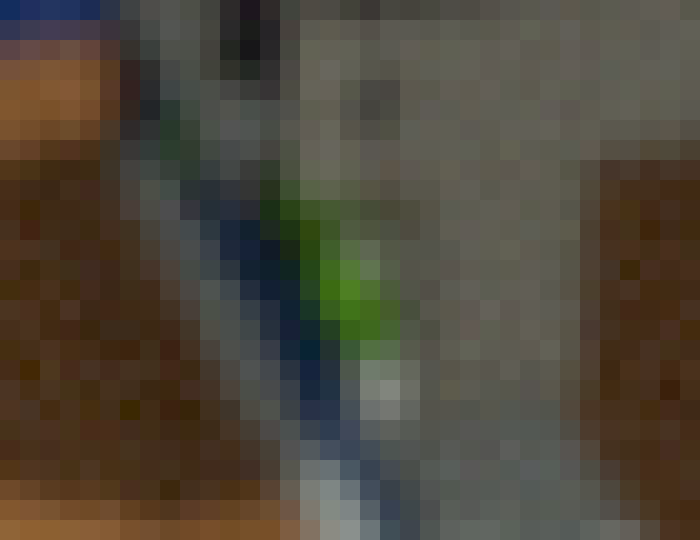

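```bash
python3 - <<'E'
from h import *
print(arm.sign_off()); st()
E
```

```text
the job is handed in; nothing more can be done
None
the job is handed in; nothing more can be done
```

The job is done and handed in at about 36 s of the 72 s allowed, with the arm still pressing the level. One thing I could not check: during the press the finger hid most of the vial, so I didn't see the whole bubble at the end.

- **Carton:** I lifted it off the shelf and set it upright on the bench at about (0.40, 0.29). The top picture confirmed it standing there. It met the bench at about 14 N before I let go.
- **Level:** I stood it lengthways on the middle of the shelf and released it. The bubble was then about 7.6 mm off, towards the end away from the knob.
- **Knob:** I turned it about 118° (2.05 rad) clockwise. With the arm out of the way, the lines were at columns 266.3 and 274.5 and the bubble's middle at 270.4, so it was centred to within about 1 mm.
- **Press:** The open fingers press on both sides of the vial. The last readings were 9.3–10.7 N downwards, with about 2–3 N sideways along world x that I couldn't fully remove. The little of the vial that still showed agreed with a centred bubble.
- **Bystanders:** The bin measured within 0.2 mm of where it started. The tape and tray looked unmoved, but I didn't measure them again: a late depth check on the tape gave no reading, because the arm was in the way.

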